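# Refit the gearcase cover and hold it against its seal

### The job

Turn the T-headed turn-button on the gearcase until its head lines up with the post, so that it can pass the slot in the cover. Then pick up the loose cover, hang its round eye over the post with its slot over the turn-button, and press it down flush on the gearcase against the springy seal, leaving the turn-button lined up (do not lock it). Finish while still holding the cover pressed flush, do not let go, and leave the jar, the bottle and the cigar mould undisturbed.

Things in the scene. Friction and masses are not known exactly. Their poses are not given: they have to be found in the camera images.
- gearcase: Grey steel gearcase of a bench-top cigar bunching machine, fixed: a block 120 (x) by 210 (y) by 60 mm high, with a 64 mm square window in its top. Origin: centre of its underside, on the bench; z up. On its flat top stand the post at y = -60 mm and the turn-button at y = +60 mm, both at x = 0. 10 mm high feet reach x = +-81 mm; a 24 mm thick shaft stub sticks out 35 mm at +x.
- post_foot (a point): Foot of the upright steel post on the gearcase's top. The post is round, 10 mm across, and 42 mm tall with the last 6 mm tapered to a 4 mm tip. Axes as the gearcase.
- turnbutton (a joint): Angle of the turn-button's head (rad, counter-clockwise from above positive). 0 = lined up: its long side lies along the line through post and turn-button (the gearcase's y). Starts at 0.6 to 1.4, turns from -0.4 to 1.7, no detent or stop at 0; 0.08 N m of friction keeps it where it is left. It passes the cover's slot within about 0.2 rad of 0.
- turnbutton_head (a point): Middle of the turn-button's steel T-head: a bar 32 mm long (the point's y), 12 mm wide (the point's x), 16 mm high, from 10 to 26 mm above the gearcase's top (this point 18 mm above it), on a 10 mm round stem, with a dark groove along its top. It turns with the head. Grip it across its width from above.
- seal_top (a point): Centre of the top of the black rubber seal round the window, 82 mm square outside, 6 mm wide, standing 5 mm proud of the gearcase top on springs: it starts to give at 2 N, is level with the top at 12 N, and springs back when let go.
- cover: Loose aluminium plate, 90 (x) by 170 (y) by 5 mm thick, 0.14 to 0.28 kg, flat on the bench, grip block up. Origin: centre of its underside, z up. Round eye at y = -60 mm, slot at y = +60 mm, grip block in the middle of the top. Fully home, its axes match the gearcase's and its origin is 60 mm above the gearcase's origin; resting unpressed on the seal it stands 4 to 5 mm higher.
- cover_eye (a point): Centre of the cover's round eye (16 mm across, right through), in the plane of the underside. Axes as the cover.
- cover_slot (a point): Centre of the cover's slot (19 mm in x by 40 mm in y, right through), in the plane of the underside. Axes as the cover.
- cover_grip (a point): Middle of the cover's dark wooden grip block: 14 mm (x) by 44 mm (y), from 5 to 33 mm above the cover's underside (this point at 21 mm). Axes as the cover.
- jar: Bystander: closed glass jar, 84 mm across, 130 mm tall, standing; origin at the centre of its underside. Leave it alone.
- bottle: Bystander: water bottle, 64 mm across, 190 mm tall, standing; origin at the centre of its underside. Leave it alone.
- mould: Bystander: wooden cigar mould 100 (x) by 260 (y) by 36 mm high with nine cigars, lying at the far side of the bench; origin at the centre of its underside. Leave it alone.
Not all that is in view belongs to the job. Of the things like the cover, leave any that is pink; of the rest the smaller one is meant.

How it is judged:
On the way, in this order (a step that is already met when the one before it is completed fails the run):
1. the turn-button's head is lined up with the post, within 0.2 rad (value of joint turnbutton between -0.2 and 0.2 rad), for 0.2 s.
2. the cover is on the post and the turn-button and pressed flush on the gearcase (z of each of cover_eye, cover_slot in the frame of gearcase below 0.062 m and horizontal distance between cover_eye and post_foot below 0.005 m and horizontal distance between cover_slot and turnbutton_head below 0.008 m and angle between cover's own z axis and vertical below 0.1 rad and contact force between cover and gearcase above 6 N), for 0.2 s.
At the end, for the whole second after the job is handed in: Robot still holding: both cover ends within 2 mm of the gearcase top, eye within 5 mm of the post axis, slot within 8 mm of the turn-button axis, level to 0.1 rad, over 6 N cover to gearcase and seal, fingers bearing over 2 N, cover at rest, turn-button within 0.2 rad of lined up (all of step 1 and all of step 2 and contact force between the fingers and cover above 2 N and linear speed of cover below 0.02 m/s); the arm keeps its last pose, push and grip.
It fails at once if the jar is shifted by more than 30 mm or tipped (distance of jar from where it was at the start of the episode above 0.03 m or angle between jar's own z axis and vertical above 0.4 rad).
It fails at once if the bottle is shifted by more than 30 mm or tipped (distance of bottle from where it was at the start of the episode above 0.03 m or angle between bottle's own z axis and vertical above 0.4 rad).
It fails at once if the mould is shifted by more than 30 mm or tipped (distance of mould from where it was at the start of the episode above 0.03 m or angle between mould's own z axis and vertical above 0.4 rad).
It also fails if it takes over 54 s, if anything falls off the work surface, if the arm or the gripper's body presses on something with over 40 N, if the wrist force passes 120 N, or if a joint passes its speed limit or range.

### The arm

A 6-joint arm with a two-finger parallel gripper is mounted at the origin on the work surface. World frame = base frame: x ahead of the robot, y to its left, z up, the work surface at z = 0. Lengths are in m, angles in rad, forces in N, time in s.
With the tool pointing down it reaches from about 0.375 to 0.9 m from the base axis. Payload 3.1 kg.
Tool frame: the origin (TCP) lies midway between the tips of the shut fingers; the grasp point (between the pads) lies 19 mm behind it (manip.grip_depth is the distance from the TCP to the grasp point, in m); z points along the fingers, y is the line along which they close (so a half turn about z gives the same grasp; the last joint's range is limited). The gripper opens to 85 mm and grips with 20 to 120 N. Pads are 22 mm wide; open, the fingers measure 114 mm over their backs; the gripper's body (76 mm by 85 mm) begins 54 mm behind the grasp point. The pads swing forward as they close: fully open they stand 13 mm farther back than shut.
Start: joints at [1.014, 0.527, 1.433, -0, 1.181, -0.178], TCP at [0.231, 0.581, 0.231] pointing down, gripper open.
Joint ranges: [-3.08, 3.08], [-0.75, 2.2], [0.22, 2.44], [-1.43, 4.57], [0, 2.65], [-2.85, 2.85]. Speed limits (rad/s): [2.79, 2.79, 3.14, 3.14, 3.14, 3.14].

### API

Orientations are given as a unit quaternion [x, y, z, w].
In Python, from station import telemetry, snapshot, manip gives the robot as it stands. The module is installed in compiled form; this text tells all that it offers.
- The arm moves only by the shell command python3 -m crank 'ROWS' [OPENING] [FORCE]. ROWS is text: rows parted by semicolons, each of 6 numbers parted by spaces: the shift along the tool's x, y, z as a fraction of full scale, then the turn, a rotation vector about the tool's x, y, z as a fraction of full scale. A call has exactly 5 rows; each row shifts and turns the commanded pose from where the row before left it, along the tool's axes as they then stand; what a row does not reach is not made up. Full scale, the value 1, is 4 cm for a shift and 90 degrees for a turn. A row lasts 1/10 s, in which the tool goes at most 50 mm and 8.59 degrees, less where a joint would pass 70% of its speed; a pose out of reach is approached as far as the arm can. A call with a number of a shift or a turn outside -1 to 1 is refused whole. A call with a gripper value outside its range is refused whole. OPENING is the opening, from -1 (shut) to 1 (fully open), set as the call begins (- or left out, the last holds). The fingers move at their own pace and stop on an object; FORCE is the grip in N (left out, the last holds). Time passes only in rows, so rows that do not move let the fingers close, or fill a call up. It gives the time, the measured TCP pose, the force, the opening and the grip force at its end, in the units of the state.
- telemetry.sense(): the state, without advancing time (a new reading comes with each control period).
- snapshot(name): name is "scene" or "side" or "wrist"; returns a dict with "image" (400x640x3 uint8, red, green, blue), "depth" (400x640 float32, m along the optical axis (not along the pixel's ray), 0 where there is no reading), "camera_matrix" (3x3 intrinsics, pixels), "k1" (the pictures are not rectified: a ray, as slopes to the right and down, at radius r is drawn at 1 + k1 r^2 times it, then the intrinsics apply), "rvec" (rotation vector, rad) and "tvec" (3), from world to camera coordinates, as OpenCV has them. Camera axes: x right, y down, z forward; pixel columns grow to the right and rows downward; lengths in m; the calibration is good to about 2 mm. A picture is of the moment at which its call begins.
- manip.sign_off(): hands the job in; it is judged then, once.
The state is a dict: "t": time; "q": joint angles; "qd": joint speeds; "tau": joint torques, N m; "tcp_pos": TCP position; "tool_rot": TCP orientation; "force": force on the tool from outside, world axes, zero at the start; "ft_torque": the same for the moment, N m; "finger_gap": opening from 0.0 (shut) to 1.0 (fully open); "gripper_force": force on a finger pad.
Only numpy, scipy, OpenCV 4.12 (cv2) and the standard library are available. Lean on these libraries where they do the work, as an engineer would, in place of code of your own. Each camera call takes 0.05 s, during which the arm holds its last target. There are 200 camera calls.

## Working session

There is one attempt and no reset: what is moved stays moved. The work goes in short steps, Python scripts to look and compute and a shell command to move; the robot and the scene stay as the last step left them, time stands still between calls to the robot, and variables do not carry over. Pictures are saved under pics/ and viewed, at most 10 in all, crops included, and the job is handed in when it is done.

```bash
mkdir -p pics
cat > h.py <<'E'
import numpy as np,cv2
from station import telemetry,snapshot,manip
from scipy.spatial.transform import Rotation as R
def snap(n):
    s=snapshot(n); np.savez(n+'.npz',**{k:np.asarray(v) for k,v in s.items()}); return s
def load(n): return dict(np.load(n+'.npz'))
def ray(s,uv):
    K=np.array(s['camera_matrix']); k=float(s['k1'])
    d=(np.atleast_2d(uv).astype(float)-[K[0,2],K[1,2]])/[K[0,0],K[1,1]]
    x=d.copy()
    for _ in range(20): x=d/(1+k*(x**2).sum(1,keepdims=True))
    Rm=cv2.Rodrigues(np.array(s['rvec'],float))[0]; t=np.array(s['tvec'],float).ravel()
    return np.c_[x,np.ones(len(x))],Rm,t
def at_z(s,uv,z):
    r,Rm,t=ray(s,uv); c=-Rm.T@t; d=r@Rm
    return c+d*((z-c[2])/d[:,2])[:,None]
def at_d(s,uv):
    r,Rm,t=ray(s,uv); uv=np.atleast_2d(uv).astype(int)
    return (r*s['depth'][uv[:,1],uv[:,0]][:,None]-t)@Rm
def cloud(s):
    v,u=np.mgrid[0:400,0:640]; uv=np.c_[u.ravel(),v.ravel()]
    return at_d(s,uv).reshape(400,640,3)
def proj(s,P):
    Rm=cv2.Rodrigues(np.array(s['rvec'],float))[0]; t=np.array(s['tvec'],float).ravel()
    c=np.atleast_2d(P)@Rm.T+t; x=c[:,:2]/c[:,2:]; x=x*(1+float(s['k1'])*(x**2).sum(1,keepdims=True))
    K=np.array(s['camera_matrix']); return x*[K[0,0],K[1,1]]+[K[0,2],K[1,2]]
def save(s,name,crop=None,f=1):
    im=s['image'][:,:,::-1]
    if crop: u0,v0,u1,v1=crop; im=im[v0:v1,u0:u1]
    cv2.imwrite('pics/'+name,cv2.resize(np.ascontiguousarray(im),None,fx=f,fy=f,interpolation=cv2.INTER_CUBIC))
E
python3 - <<'E'
from h import *
a=snap('scene');b=snap('side')
save(a,'scene.png',f=1.25); save(b,'side.png',f=1.25)
for s in(a,b): print(s['tvec'],s['rvec'],s['camera_matrix'],s['k1'])
st=telemetry.sense();print(st)
E
```

```text
[ 0.05615714 -0.35092036  1.6904278 ] [ 1.74660349  1.87754894 -0.72057419] [[402.53434089   0.         322.76155241]
 [  0.         402.53434089 191.43738175]
 [  0.           0.           1.        ]] 0.021392939473806036
[-0.44729183 -0.11457344  1.74022543] [ 2.11670139  0.58959152 -0.29607837] [[432.71847334   0.         326.94583617]
 [  0.         432.71847334 209.11239978]
 [  0.           0.           1.        ]] 0.03548311793116043
{'t': 0.1, 'q': array([ 1.01452204e+00,  5.28362904e-01,  1.43378623e+00,  2.37761119e-05,
        1.18138746e+00, -1.78482075e-01]), 'qd': array([ 1.60514432e-03, -2.97660884e-03, -1.60806463e-03, -9.75572445e-05,
        7.73503732e-04, -7.17457224e-04]), 'tau': array([ 2.90632997e-04, -4.43303919e+01, -1.78585660e+01, -2.43579852e-04,
        3.90872636e-03,  7.53085061e-06]), 'tcp_pos': array([0.23015385, 0.58038761, 0.23043396]), 'tool_rot': array([ 1.87779106e-01,  9.82210804e-01, -9.03164633e-04, -3.59362570e-04]), 'force': array([ 0.14762975,  0.24715422, -0.02925886]), 'ft_torque': array([0.01444948, 0.01758683, 0.01048658]), 'gripper_force': 0.0, 'finger_gap': 1.0019459624467566}
```

View pics/scene.png

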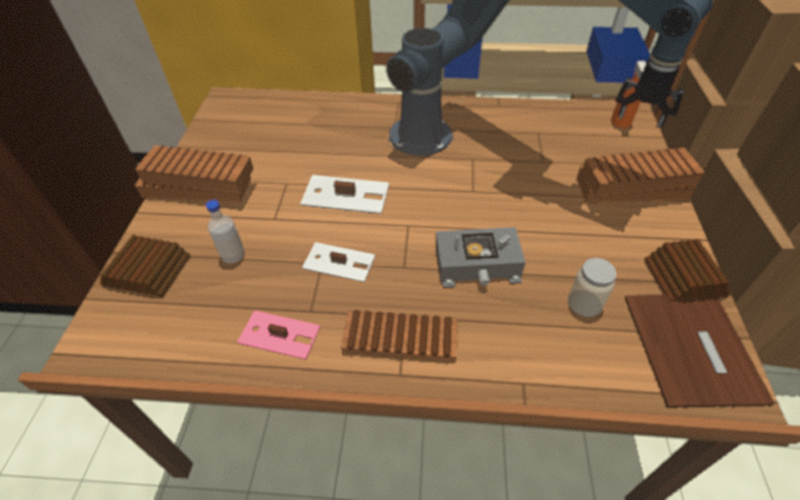

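View pics/side.png

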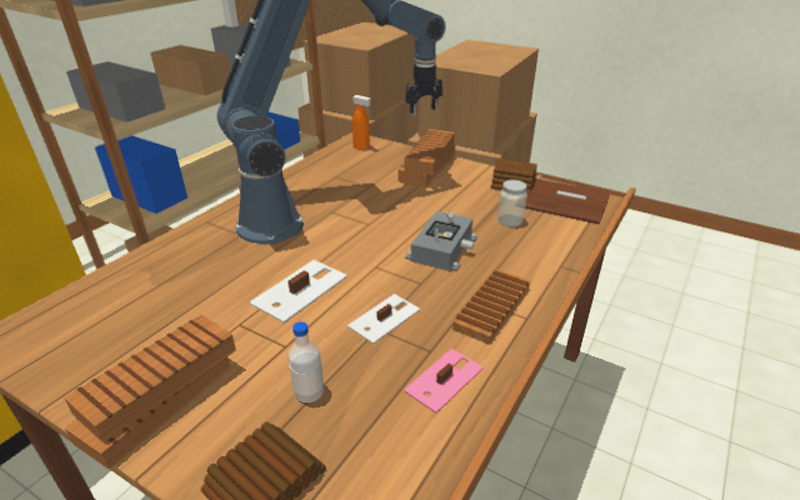

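The scene shows a large white plate at about (345,193), the smaller white cover at (339,261) and a pink one at (279,334). The gearcase is at (480,255), with its post on the left and the turn-button on the right. The jar is at (592,288), the bottle at (228,235) and the mould at (400,335). The side view agrees with this layout.

Run:
```python
from h import *
for n in('scene','side'):
    s=load(n);C=cloud(s);im=s['image'].astype(int)
    m=((im.min(2)>150)&(abs(C[:,:,2])<.02)&(C[:,:,0]>.1)&(C[:,:,0]<1)&(abs(C[:,:,1])<.6)).astype(np.uint8)
    k,l,st,ce=cv2.connectedComponentsWithStats(m)
    for i in range(1,k):
        if st[i,4]<150: continue
        cs=max(cv2.findContours((l==i).astype(np.uint8),0,2)[0],key=cv2.contourArea)[:,0]
        P=at_z(s,cs,.005); r=cv2.minAreaRect((P[:,:2]*1000).astype(np.float32))
        print(n,'white',ce[i],st[i,4],r)
    g=(C[:,:,2]>.05)&(C[:,:,2]<.068)&(im.max(2)-im.min(2)<25)&(C[:,:,0]>.3)&(C[:,:,0]<.8)&(C[:,:,1]>-.1)&(C[:,:,1]<.45)
    k,l,st,ce=cv2.connectedComponentsWithStats(g.astype(np.uint8))
    for i in range(1,k):
        if st[i,4]<150: continue
        cs=max(cv2.findContours((l==i).astype(np.uint8),0,2)[0],key=cv2.contourArea)[:,0]
        P=at_z(s,cs,.06); r=cv2.minAreaRect((P[:,:2]*1000).astype(np.float32))
        print(n,'gear',ce[i],st[i,4],r)
a=load('scene');b=load('side')
save(a,'sc.png',(235,170,435,240),4)
save(b,'sd.png',(270,160,390,280),5)
```

```text
scene white [275.50154083 155.00539291] 1298 ((300.9631042480469, -208.284423828125), (243.1417694091797, 131.72377014160156), 85.35208129882812)
scene white [270.46494845 209.10103093] 970 ((560.838134765625, -185.6952667236328), (171.64053344726562, 93.16236114501953), 78.8746566772461)
scene gear [382.66271081 199.04309806] 1601 ((538.0923461914062, 176.87063598632812), (126.10095977783203, 209.54258728027344), 7.997260093688965)
side white [237.10852713 232.98520085] 1419 ((298.3076171875, -205.12461853027344), (244.51425170898438, 130.92715454101562), 85.4732437133789)
side white [305.76297968 254.57562077] 886 ((558.1022338867188, -184.47457885742188), (172.50267028808594, 93.24864196777344), 78.8580093383789)
side gear [353.22369878 187.29457364] 903 ((535.2499389648438, 168.9293212890625), (122.68299865722656, 223.99742126464844), 8.393121719360352)
```

View pics/sc.png

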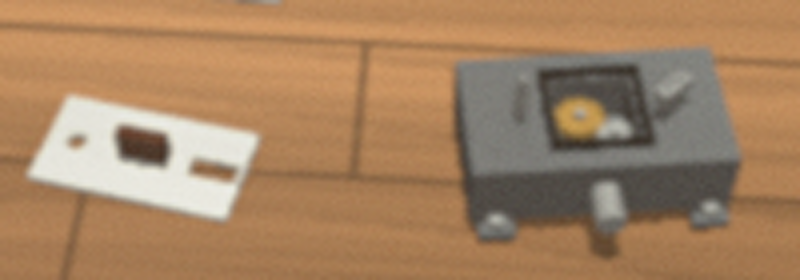

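```bash
python3 -m crank '-.9 -.55 -.25 0 0 0;-.9 -.55 -.25 0 0 0;-.9 -.55 -.25 0 0 0;-.9 -.55 -.25 0 0 0;-.9 -.55 -.25 0 0 0' 1; python3 -m crank '-.9 -.55 -.25 0 0 0;-.9 -.55 -.25 0 0 0;-.9 -.55 -.25 0 0 0;-.9 -.55 -.25 0 0 0;0 0 0 0 0 0'
python3 - <<'E'
from h import *
s=snap('wrist');save(s,'w1.png',f=1.25)
Rm=cv2.Rodrigues(s['rvec'])[0];print('cam',-Rm.T@s['tvec'],Rm[2]);print(telemetry.sense()['tcp_pos'],telemetry.sense()['force'])
E
```

```text
t: 0.6
tcp_pos: [0.3577, 0.4107, 0.2813]
tool_rot: [0.188, 0.982, -0.0, -0.0]
force: [0.1, 0.5, 0.0]
finger_gap: 1.004
gripper_force: 0.0
t: 1.1
tcp_pos: [0.4625, 0.2739, 0.3224]
tool_rot: [0.191, 0.982, 0.0, 0.002]
force: [-0.1, 0.1, 0.7]
finger_gap: 0.995
gripper_force: 0.0
cam [0.40139829 0.29861206 0.46353122] [ 0.24418015 -0.09879071 -0.96468464]
[0.46034045 0.27551423 0.32161327] [-0.60068348  0.08655786  0.49323996]
```

View pics/w1.png

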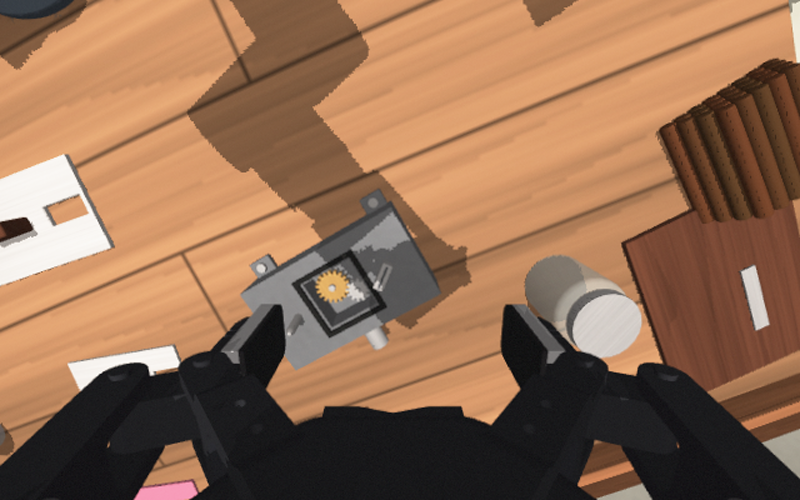

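The wrist view shows the gearcase, with the post at about (295,325), the seal and window at (340,292) and the head at (382,280). The jar is at (600,320), right of the fingers. I'll measure the head and post using depth and a crop.

Run:
```python
from h import *
s=load('wrist');C=cloud(s);Z=C[:,:,2]
box=np.zeros(Z.shape,bool);box[150:300,185:360]=1
near=np.linalg.norm(C[:,:,:2]-[.537,.174],axis=2)<.13
for lo,hi in((.078,.095),(.078,.12)):
    m=(box&near&(Z>lo)&(Z<hi)).astype(np.uint8)
    k,l,st,ce=cv2.connectedComponentsWithStats(m)
    for i in range(1,k):
        if st[i,4]<8: continue
        P=C[l==i]; print(ce[i],st[i,4],np.median(P,0),P[:,2].max(),cv2.minAreaRect((P[:,:2]*1000).astype(np.float32)))
m=(box&near&(Z>.056)&(Z<.064)).astype(np.uint8)
P=C[m>0];print('top',len(P),np.median(P[:,2]),cv2.minAreaRect((P[:,:2]*1000).astype(np.float32)))
save(s,'w1c.png',(185,150,365,300),4)
```

```text
[306.36363636 221.16746411] 209 [0.52139397 0.23874861 0.0850114 ] 0.08734433213550322 ((522.124267578125, 238.2436065673828), (12.03309440612793, 31.853038787841797), 46.1319694519043)
[234.68085106 259.63829787] 47 [0.53519622 0.12267881 0.08778115] 0.09472573770419265 ((536.7158203125, 121.06632995605469), (9.871901512145996, 5.521549701690674), 41.04749298095703)
[306.36363636 221.16746411] 209 [0.52139397 0.23874861 0.0850114 ] 0.08734433213550322 ((522.124267578125, 238.2436065673828), (12.03309440612793, 31.853038787841797), 46.1319694519043)
[233.61728395 261.72839506] 81 [0.53629123 0.12194385 0.09302525] 0.10214326089530179 ((537.4028930664062, 120.49659729003906), (9.918035507202148, 7.505198001861572), 35.1815185546875)
top 7592 0.05906485675696341 ((530.5026245117188, 178.22689819335938), (120.7904281616211, 211.63754272460938), 7.534322261810303)
```

View pics/w1c.png

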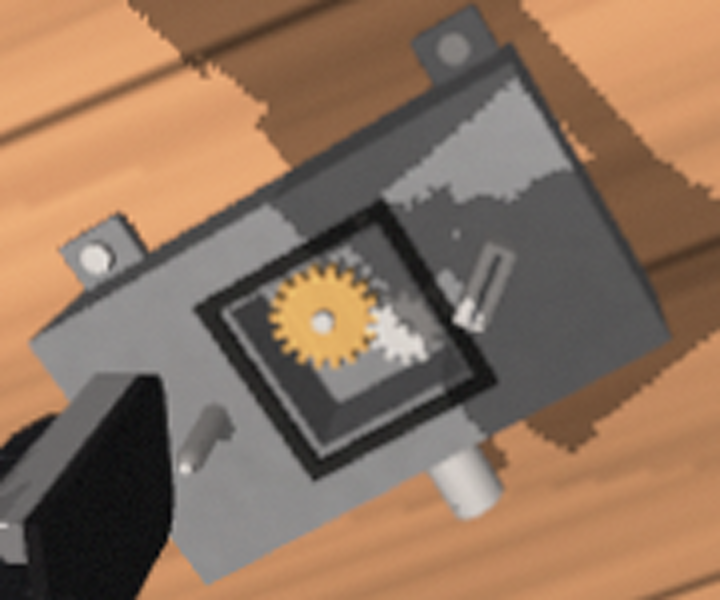

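```bash
cat >> h.py <<'E'
def go(pos,yang):
    """print the turn (tool z, and tilt fix) and then the shift, in tool axes after the turn, in move units; yang = world angle of tool y, deg"""
    st=telemetry.sense(); R0=R.from_quat(st['tool_rot']); a=np.radians(yang)
    y=np.array([np.cos(a),np.sin(a),0]); z=np.array([0,0,-1.]); x=np.cross(y,z)
    Rt=R.from_matrix(np.c_[x,y,z]); rv=(R0.inv()*Rt).as_rotvec(); d=Rt.inv().apply(np.array(pos)-st['tcp_pos'])
    print('t',round(st['t'],2),'tcp',st['tcp_pos'].round(4),'F',st['force'].round(1),'M',st['ft_torque'].round(2),'gap',round(st['finger_gap'],3),'gf',round(st['gripper_force'],1),'q',st['q'].round(2))
    print('turn',(rv/(np.pi/2)).round(4),'shift',(d/.04).round(3))
E
python3 -c "
from h import *
go([.522,.238,.12],46.1)"
```

```text
t 1.15 tcp [0.4603 0.2755 0.3216] F [-0.6  0.1  0.5] M [ 0.01  0.01 -0.  ] gap 1.0 gf 0.0 q [ 0.33  0.31  1.54 -0.    1.29 -0.86]
turn [0.0005 0.0005 0.2443] shift [-1.761  0.393  5.04 ]
```

```bash
python3 -m crank '0 0 0 0 0 .0815;0 0 0 0 0 .0815;0 0 0 0 0 .0815;-.88 .2 .5 0 0 0;-.88 .2 .5 0 0 0' 0 >/dev/null; python3 -m crank '0 0 .8 0 0 0;0 0 .8 0 0 0;0 0 .8 0 0 0;0 0 .8 0 0 0;0 0 .8 0 0 0' >/dev/null
python3 -c "
from h import *
go([.522,.238,.068],46.1)
s=snap('wrist');save(s,'w2.png',(160,100,480,340),2.5)"
```

```text
t 2.15 tcp [0.5191 0.2415 0.1196] F [-0.8 -0.  -0.8] M [ 0.02  0.03 -0.  ] gap 0.505 gf 0.0 q [ 0.24  0.61  1.66  0.    0.87 -0.57]
turn [-0.0006 -0.0008  0.0036] shift [-0.113 -0.013  1.289]
```

View pics/w2.png

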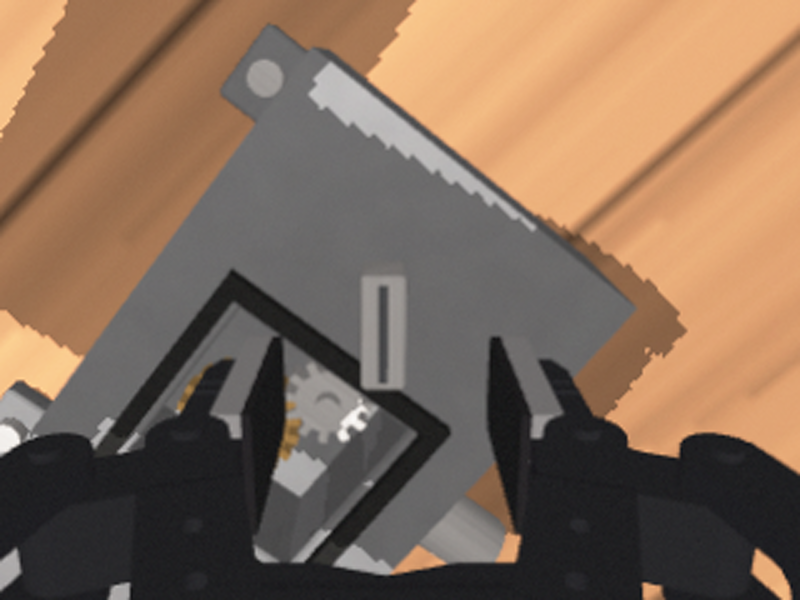

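The head, at (383,335) in the crop, lies centred between the fingers and parallel to the pads. I'll refine the measurements from this closer view, then descend.

Run:
```python
from h import *
s=load('wrist');C=cloud(s);Z=C[:,:,2]
near=np.linalg.norm(C[:,:,:2]-[.522,.238],axis=2)<.03
m=near&(Z>.081)&(Z<.09);P=C[m];print('head',len(P),np.median(P[:,2]),cv2.minAreaRect((P[:,:2]*1000).astype(np.float32)))
# gear top edges: far +y edge and -x edge
m=((Z>.056)&(Z<.0625)&(np.linalg.norm(C[:,:,:2]-[.53,.178],axis=2)<.14)).astype(np.uint8)
P=C[m>0][:,:2]; r=cv2.minAreaRect((P*1000).astype(np.float32)); print(np.median(Z[m>0]),r)
a=np.radians(7.5)
for it in range(3):
    ex=np.array([np.cos(a),np.sin(a)]);ey=np.array([-np.sin(a),np.cos(a)])
    X=P@ex;Y=P@ey
    # -x edge points per Y bin ; +y edge per X bin
    e1=np.array([P[(Y>=b)&(Y<b+.004)][X[(Y>=b)&(Y<b+.004)].argmin()] for b in np.arange(np.percentile(Y,60),Y.max()-.012,.004)])
    e2=np.array([P[(X>=b)&(X<b+.004)][Y[(X>=b)&(X<b+.004)].argmax()] for b in np.arange(X.min()+.01,X.max()-.012,.004)])
    f1=cv2.fitLine(e1.astype(np.float32),cv2.DIST_HUBER,0,.001,.001).ravel();f2=cv2.fitLine(e2.astype(np.float32),cv2.DIST_HUBER,0,.001,.001).ravel()
    a1=np.degrees(np.arctan2(-f1[0],f1[1]));a1=(a1+90)%180-90
    a2=np.degrees(np.arctan2(f2[1],f2[0]));a2=(a2+90)%180-90
    a=np.radians((a1+a2)/2)
c=ex*(f1[2:]@ex+.060)+ey*(f2[2:]@ey-.105)
print('yaw',a1,a2,'centre',c,'button',c+.06*ey,'post',c-.06*ey)
```

```text
head 832 0.08488109841291314 ((521.4457397460938, 238.31704711914062), (11.72437572479248, 30.95162582397461), 46.766666412353516)
0.058903035104222165 ((530.267578125, 178.09922790527344), (120.78216552734375, 210.92123413085938), 8.096009254455566)
yaw 8.293991 7.7070694 centre [0.53038484 0.17825288] button [0.52203393 0.23766889] post [0.53873575 0.11883686]
```

```bash
python3 -m crank '-.1 0 .4 0 0 0;0 0 .4 0 0 0;0 0 .4 0 0 0;0 0 .1 0 0 0;0 0 0 0 0 0' >/dev/null; python3 -m crank '0 0 0 0 0 0;0 0 0 0 0 0;0 0 0 0 0 0;0 0 0 0 0 0;0 0 0 0 0 0' -1 40; python3 -c "
from h import *
go([.522,.238,.068],46.1)"
```

```text
t: 3.2
tcp_pos: [0.5229, 0.2369, 0.0704]
tool_rot: [0.372, 0.928, -0.001, -0.0]
force: [-1.6, -2.1, 5.7]
finger_gap: 0.129
gripper_force: 40.2
t 3.2 tcp [0.5229 0.2369 0.0704] F [-1.6 -2.1  5.7] M [-0.55  0.4   0.02] gap 0.129 gf 40.2 q [ 0.23  0.69  1.69 -0.    0.77 -0.58]
turn [-0.0009  0.      0.003 ] shift [0.035 0.005 0.061]
```

```bash
python3 -m crank '0 0 0 0 0 .086;0 0 0 0 0 .086;0 0 0 0 0 .086;0 0 0 0 0 .086;0 0 0 0 0 .086' >/dev/null; python3 -m crank '0 0 0 0 0 0;0 0 0 0 0 0;0 0 0 0 0 0;0 0 0 0 0 0;0 0 0 0 0 0'; python3 -c "
from h import *
go([.522,.238,.068],8)"
```

```text
t: 4.2
tcp_pos: [0.522, 0.2364, 0.0704]
tool_rot: [0.658, 0.753, -0.002, -0.0]
force: [-3.5, -5.0, 7.9]
finger_gap: 0.13
gripper_force: 40.4
t 4.2 tcp [0.522  0.2364 0.0704] F [-3.5 -5.   7.9] M [-0.74  0.59 -0.05] gap 0.13 gf 40.4 q [ 0.23  0.69  1.69 -0.    0.77  0.1 ]
turn [-0.002   0.0009 -0.0038] shift [0.039 0.006 0.061]
```

Turned. Now release, lift straight up, and check with the wrist camera.

```bash
python3 -m crank '0 0 0 0 0 0;0 0 0 0 0 0;0 0 0 0 0 0;0 0 -.6 0 0 0;0 0 -.8 0 0 0' 0 >/dev/null; python3 -m crank '0 0 -1 0 0 0;0 0 -1 0 0 0;0 0 -1 0 0 0;0 0 -1 0 0 0;0 0 -.2 0 0 0' 1 >/dev/null
python3 - <<'E'
from h import *
s=snap('wrist');C=cloud(s);Z=C[:,:,2]
near=np.linalg.norm(C[:,:,:2]-[.522,.238],axis=2)<.03
m=near&(Z>.081)&(Z<.09);P=C[m];print('head',len(P),np.median(P[:,2]),cv2.minAreaRect((P[:,:2]*1000).astype(np.float32)))
m=((Z>.056)&(Z<.0625)&(np.linalg.norm(C[:,:,:2]-[.53,.178],axis=2)<.14))
P=C[m]; print('gear',cv2.minAreaRect((P[:,:2]*1000).astype(np.float32)))
np.savez('gear.npz',**s)
print(telemetry.sense()['force'])
go([.5595-.02,-.185,.25],-11.1)
E
```

```text
head 247 0.08490787565700789 ((522.0547485351562, 237.52462768554688), (11.316557884216309, 30.475711822509766), 7.4768757820129395)
gear ((530.86083984375, 178.02110290527344), (120.47610473632812, 209.86676025390625), 8.071914672851562)
[-0.42290547  0.34261968  0.84796529]
t 5.25 tcp [0.5257 0.2384 0.2978] F [-0.4  0.3  0.8] M [-0.01  0.02 -0.03] gap 0.998 gf 0.0 q [0.23 0.39 1.48 0.   1.26 0.1 ]
turn [ 0.0057 -0.0017  0.2085] shift [-10.321   2.375   1.195]
```

```bash
python3 -m crank '0 0 0 0 0 .07;0 0 0 0 0 .07;0 0 0 0 0 .07;-.95 .26 0 0 0 0;-.95 .26 0 0 0 0' >/dev/null;  python3 -m crank '-.95 .26 0 0 0 0;-.95 .26 0 0 0 0;-.95 .26 0 0 0 0;-.95 .26 .2 0 0 0;-.95 .26 .2 0 0 0' >/dev/null; python3 -m crank '-.95 .26 .2 0 0 0;-.95 .26 .2 0 0 0;-.95 .26 .2 0 0 0;-.95 .26 .2 0 0 0;0 0 0 0 0 0' >/dev/null
python3 - <<'E'
from h import *
s=snap('wrist');save(s,'w3.png',f=1.25);C=cloud(s);Z=C[:,:,2];im=s['image'].astype(int)
near=np.linalg.norm(C[:,:,:2]-[.5595,-.185],axis=2)<.13
g=near&(Z>.027)&(Z<.04);P=C[g];print('grip',len(P),np.median(P,0),cv2.minAreaRect((P[:,:2]*1000).astype(np.float32)))
m=(near&(im.min(2)>140)&(Z<.02)).astype(np.uint8)
cs=cv2.findContours(m,cv2.RETR_CCOMP,2);
for c,hh in zip(cs[0],cs[1][0]):
    if cv2.contourArea(c)<40: continue
    P=at_z(s,c[:,0],.005); print('hole' if hh[3]>=0 else 'outer',cv2.contourArea(c),cv2.minAreaRect((P[:,:2]*1000).astype(np.float32)))
go([.5595,-.185,.1],-11.1)
E
```

```text
grip 427 [ 0.55877063 -0.18562379  0.03176704] ((558.72216796875, -186.25662231445312), (43.050079345703125, 13.612537384033203), 78.29405975341797)
outer 8709.0 ((558.4230346679688, -186.2852783203125), (168.44798278808594, 90.90302276611328), 78.4738540649414)
hole 109.5 ((546.6821899414062, -244.5571746826172), (16.735759735107422, 15.687312126159668), 34.47318649291992)
hole 531.5 ((557.6889038085938, -187.9500732421875), (52.42646408081055, 18.461030960083008), 78.87495422363281)
hole 644.0 ((570.746337890625, -127.56526184082031), (43.648765563964844, 23.933706283569336), 78.09561920166016)
t 6.8 tcp [ 0.5531 -0.1966  0.2426] F [0.4 0.5 0.9] M [-0.    0.01  0.04] gap 0.999 gf 0.0 q [-0.53  0.46  1.51  0.    1.17 -0.33]
turn [-0.0025 -0.0009 -0.0042] shift [0.315 0.101 3.565]
```

View pics/w3.png

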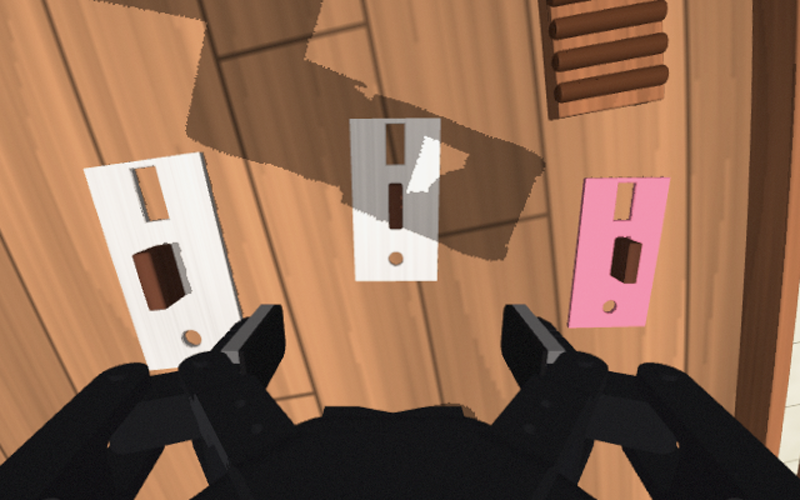

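The wrist view shows the small white cover centred at (395,200), with its slot at (395,143), eye at (396,258) and grip block at (396,205). The measurements agree with each other: eye and slot are 120 mm apart and the midpoint falls on the block.

```bash
python3 -c "
from h import *
go([.5587,-.186,.06],-11.6)"; python3 -m crank '.25 .08 .85 0 0 0;0 0 .9 0 0 0;0 0 .9 0 0 0;0 0 .9 0 0 0;0 0 .7 0 0 0' 0 >/dev/null; python3 -m crank '0 0 0 0 0 0;0 0 0 0 0 0;0 0 0 0 0 0;0 0 0 0 0 0;0 0 0 0 0 0' >/dev/null; python3 -c "
from h import *
go([.5587,-.186,.008],-11.6)"
```

```text
t 6.8 tcp [ 0.5531 -0.1966  0.2426] F [0.4 0.5 0.9] M [-0.    0.01  0.04] gap 0.999 gf 0.0 q [-0.53  0.46  1.51  0.    1.17 -0.33]
turn [-0.0025 -0.0009  0.0013] shift [0.287 0.084 4.565]
t 7.8 tcp [ 0.5601 -0.1858  0.0769] F [ 0.1 -0.1 -0.2] M [ 0.01 -0.01  0.01] gap 0.504 gf 0.0 q [-0.51  0.69  1.64  0.    0.8  -0.31]
turn [0.0017 0.0006 0.0039] shift [-0.011 -0.033  1.721]
```

```bash
python3 -m crank '0 -.03 .4 0 0 .004;0 0 .4 0 0 0;0 0 .4 0 0 0;0 0 .4 0 0 0;0 0 .1 0 0 0' >/dev/null; python3 -m crank '0 0 0 0 0 0;0 0 0 0 0 0;0 0 0 0 0 0;0 0 0 0 0 0;0 0 0 0 0 0' >/dev/null; python3 -c "
from h import *
go([.5587,-.186,.008],-11.6)"; python3 -m crank '0 0 0 0 0 0;0 0 0 0 0 0;0 0 0 0 0 0;0 0 0 0 0 0;0 0 0 0 0 0' -1 90; python3 -c "
from h import *
go([.5587,-.186,.16],-11.6)"
```

```text
t 8.8 tcp [ 0.5584 -0.1854  0.0078] F [ 0.1 -0.6 -0.3] M [-0.   -0.01  0.04] gap 0.5 gf 0.0 q [-0.51  0.8   1.67 -0.    0.67 -0.31]
turn [ 0.0006  0.0002 -0.0001] shift [-0.012  0.011 -0.004]
t: 9.3
tcp_pos: [0.5583, -0.1854, 0.0077]
tool_rot: [0.775, 0.632, 0.0, 0.0]
force: [0.1, 0.4, 5.1]
finger_gap: 0.144
gripper_force: 89.8
t 9.3 tcp [ 0.5583 -0.1854  0.0077] F [0.1 0.4 5.1] M [0.09 0.08 0.03] gap 0.144 gf 89.8 q [-0.51  0.8   1.67 -0.    0.67 -0.31]
turn [ 0.0004  0.0001 -0.0001] shift [-0.013  0.013 -3.808]
```

```bash
python3 -m crank '0 0 -.3 0 0 0;0 0 -.8 0 0 0;0 0 -.9 0 0 0;0 0 -.9 0 0 0;0 0 -.9 0 0 0' >/dev/null; python3 -m crank '0 0 0 0 0 0;0 0 0 0 0 0;0 0 0 0 0 0;0 0 0 0 0 0;0 0 0 0 0 0'
python3 - <<'E'
from h import *
s=snap('wrist');save(s,'w4.png',f=1.25)
C=cloud(s);st=telemetry.sense();Rt=R.from_quat(st['tool_rot'])
T=Rt.inv().apply((C-st['tcp_pos']).reshape(-1,3)).reshape(C.shape)
im=s['image'].astype(int)
m=((im.min(2)>90)&(im.max(2)-im.min(2)<30)&(abs(T[:,:,2]-.003)<.012)&(abs(T[:,:,1])<.06)&(T[:,:,0]>-.1)&(T[:,:,0]<.1)).astype(np.uint8)
P=T[m>0];A=np.c_[P[:,:2],np.ones(len(P))];print('plane',len(P),np.linalg.lstsq(A,P[:,2],rcond=None)[0])
zt=np.median(P[:,2])
cs=cv2.findContours(m,cv2.RETR_CCOMP,2)
for c,hh in zip(cs[0],cs[1][0]):
    if cv2.contourArea(c)<60: continue
    W=at_z(s,c[:,0],st['tcp_pos'][2]-zt); t=Rt.inv().apply(W-st['tcp_pos'])
    print('hole' if hh[3]>=0 else 'outer',cv2.contourArea(c),cv2.minAreaRect((t[:,:2]*1000).astype(np.float32)))
go([.5309-0,.178,.155],8)
E
```

```text
t: 10.3
tcp_pos: [0.5572, -0.1848, 0.1577]
tool_rot: [0.775, 0.632, -0.001, -0.002]
force: [0.1, 0.4, -3.0]
finger_gap: 0.146
gripper_force: 89.2
plane 27546 [0.00128838 0.00021041 0.00408832]
outer 545.0 ((-45.90327835083008, -0.2879810333251953), (23.573537826538086, 11.700787544250488), 89.9246597290039)
outer 29754.5 ((32.66859817504883, -0.4929237365722656), (89.99832153320312, 104.02606201171875), 89.9278335571289)
hole 3217.5 ((60.148353576660156, -0.6144533157348633), (19.84920883178711, 40.13072967529297), 89.86801147460938)
t 10.35 tcp [ 0.5574 -0.185   0.1579] F [-0.  -0.1 -3.2] M [-0.   -0.01  0.03] gap 0.145 gf 89.2 q [-0.51  0.57  1.6  -0.    0.98 -0.31]
turn [-0.0016 -0.0008 -0.2179] shift [9.078 0.608 0.073]
```

View pics/w4.png

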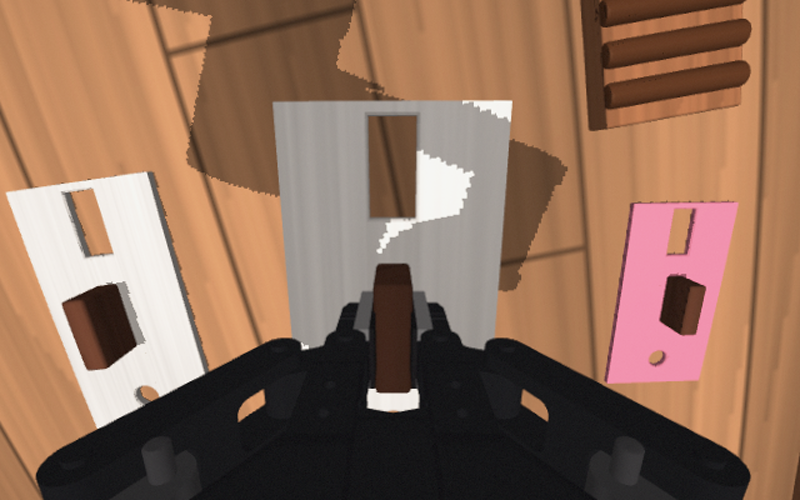

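The cover is level in the grip. The slot at (392,165) measures (60.1, -0.6) mm in the tool frame, so the cover is centred on the TCP. Next I move over the gearcase.

```bash
python3 -m crank '0 0 0 0 0 -.073;0 0 0 0 0 -.073;0 0 0 0 0 -.073;.5 .03 0 0 0 0;.85 .05 0 0 0 0' >/dev/null; python3 -m crank '.9 .06 0 0 0 0;.9 .06 0 0 0 0;.9 .06 0 0 0 0;.9 .06 0 0 0 0;.9 .06 0 0 0 0' >/dev/null;  python3 -m crank '.9 .06 0 0 0 0;.9 .06 0 0 0 0;.8 .06 0 0 0 0;.6 .06 0 0 0 0;0 0 0 0 0 0' >/dev/null; python3 -m crank '0 0 0 0 0 0;0 0 0 0 0 0;0 0 0 0 0 0;0 0 0 0 0 0;0 0 0 0 0 0' >/dev/null; python3 -c "
from h import *
go([.531,.1782,.12],8.07)"
```

```text
t 12.35 tcp [0.5318 0.1759 0.1593] F [-0.5  0.3 -3.3] M [-0.02  0.05  0.  ] gap 0.144 gf 88.9 q [ 0.12  0.54  1.67 -0.    0.94 -0.02]
turn [-0.      0.     -0.0006] shift [ 0.059 -0.011  0.983]
```

```bash
python3 -m crank '.06 0 .3 0 0 0;0 0 .4 0 0 0;0 0 .2 0 0 0;0 0 0 0 0 0;0 0 0 0 0 0' >/dev/null; python3 -m crank '0 0 0 0 0 0;0 0 0 0 0 0;0 0 0 0 0 0;0 0 0 0 0 0;0 0 0 0 0 0' >/dev/null
python3 - <<'E'
from h import *
go([.531,.1782,.078],8.07)
s=snap('wrist');save(s,'w5.png',(200,50,440,230),3.3)
C=cloud(s);st=telemetry.sense();Rt=R.from_quat(st['tool_rot'])
T=Rt.inv().apply((C-st['tcp_pos']).reshape(-1,3)).reshape(C.shape)
m=(C[:,:,2]>.078)&(C[:,:,2]<.092)&(np.linalg.norm(T[:,:,:2]-[.06,0],axis=2)<.03)
P=T[m];print('head in tool',len(P),cv2.minAreaRect((P[:,:2]*1000).astype(np.float32)))
E
```

```text
t 13.35 tcp [0.5314 0.179  0.1235] F [-0.4 -1.2 -2.1] M [-0.02 -0.    0.02] gap 0.145 gf 89.0 q [ 0.13  0.59  1.69 -0.    0.86 -0.02]
turn [0.0003 0.     0.0003] shift [-0.018 -0.012  1.138]
head in tool 1061 ((59.595069885253906, -0.8113689422607422), (31.57575798034668, 11.70717716217041), 0.445273756980896)
```

View pics/w5.png

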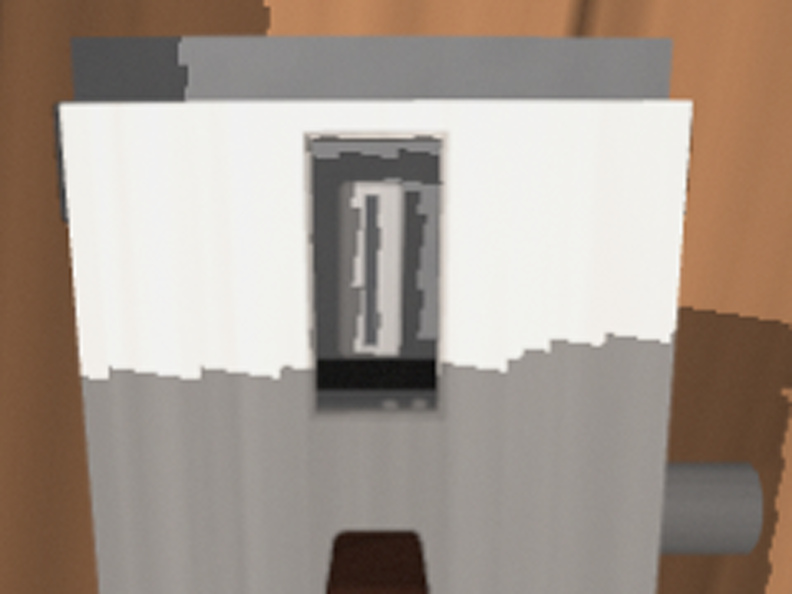

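The head is centred in the slot, at (373,268) in the crop, and the two agree within 0.5 mm. I'll descend in stages.

```bash
python3 -m crank '0 0 .25 0 0 0;0 0 .25 0 0 0;0 0 .2 0 0 0;0 0 .2 0 0 0;0 0 .1 0 0 0'; python3 -m crank '0 0 .05 0 0 0;0 0 0 0 0 0;0 0 0 0 0 0;0 0 0 0 0 0;0 0 0 0 0 0'; python3 -c "
from h import *
go([.531,.1782,.0675],8.07)"
```

```text
t: 13.9
tcp_pos: [0.5306, 0.1789, 0.0819]
tool_rot: [0.655, 0.755, -0.001, -0.001]
force: [-0.4, -0.9, -2.0]
finger_gap: 0.144
gripper_force: 89.0
t: 14.4
tcp_pos: [0.5315, 0.179, 0.0817]
tool_rot: [0.655, 0.755, 0.0, 0.0]
force: [0.7, 0.5, -2.7]
finger_gap: 0.147
gripper_force: 89.0
t 14.4 tcp [0.5315 0.179  0.0817] F [ 0.7  0.5 -2.7] M [-0.03  0.01  0.06] gap 0.147 gf 89.0 q [ 0.13  0.66  1.72 -0.    0.77 -0.02]
turn [0.0005 0.     0.0003] shift [-0.019 -0.015  0.354]
```

Nothing has touched yet and the post is through the eye. I'll continue down onto the seal.

```bash
python3 -m crank '-.01 -.01 .1 0 0 0;0 0 .1 0 0 0;0 0 .05 0 0 0;0 0 0 0 0 0;0 0 0 0 0 0'; python3 -m crank '0 0 .05 0 0 0;0 0 .04 0 0 0;0 0 0 0 0 0;0 0 0 0 0 0;0 0 0 0 0 0'
```

```text
t: 14.9
tcp_pos: [0.5309, 0.1785, 0.0715]
tool_rot: [0.655, 0.755, -0.0, 0.0]
force: [-1.5, -0.1, 0.5]
finger_gap: 0.147
gripper_force: 89.7
t: 15.4
tcp_pos: [0.5309, 0.1785, 0.0685]
tool_rot: [0.655, 0.755, 0.0, 0.0]
force: [-2.3, -0.4, 7.0]
finger_gap: 0.146
gripper_force: 90.3
```

```bash
python3 -m crank '0 0 .03 0 0 0;0 0 .03 0 0 0;0 0 0 0 0 0;0 0 0 0 0 0;0 0 0 0 0 0'; python3 -m crank '0 0 .03 0 0 0;0 0 0 0 0 0;0 0 0 0 0 0;0 0 0 0 0 0;0 0 0 0 0 0'
```

```text
t: 15.9
tcp_pos: [0.5309, 0.1785, 0.0677]
tool_rot: [0.655, 0.755, 0.0, 0.0]
force: [-4.5, -0.9, 17.6]
finger_gap: 0.141
gripper_force: 92.0
t: 16.4
tcp_pos: [0.5309, 0.1785, 0.0676]
tool_rot: [0.655, 0.755, 0.0, 0.0]
force: [-7.3, -1.9, 25.5]
finger_gap: 0.143
gripper_force: 93.2
```

Run:
```python
from h import *
s=snap('wrist');C=cloud(s);st=telemetry.sense();Rt=R.from_quat(st['tool_rot'])
T=Rt.inv().apply((C-st['tcp_pos']).reshape(-1,3)).reshape(C.shape)
m=(C[:,:,2]>.08)&(C[:,:,2]<.092)&(np.linalg.norm(T[:,:,:2]-[.06,0],axis=2)<.025)
P=T[m];print('head',len(P),np.median(C[m][:,2]),cv2.minAreaRect((P[:,:2]*1000).astype(np.float32)))
im=s['image'].astype(int)
m=(abs(C[:,:,2]-.066)<.006)&(im.min(2)>90)&(abs(T[:,:,1])<.044)&(T[:,:,0]>.02)&(T[:,:,0]<.085)
P=T[m];print('plate z',np.median(C[m][:,2]),np.linalg.lstsq(np.c_[P[:,:2],np.ones(len(P))],P[:,2],rcond=None)[0])
print(st['force'],st['ft_torque'],st['t'])
```

```text
head 2167 0.08484451770729967 ((60.29266357421875, -0.45050477981567383), (31.819416046142578, 11.870652198791504), 0.7727432250976562)
plate z 0.0638102830527415 [0.00294458 0.00099276 0.00367212]
[-7.08283856 -1.55301732 25.60605286] [-0.29429373  1.15180613  0.02606459] 16.45
```

The head top stands 21 mm above the plate top, which is what a flush cover gives. The cover is level, the head is aligned, and the push is about 26 N.

```bash
python3 -c "
from station import manip
print(manip.sign_off())"
```

```text
the job is handed in; nothing more can be done
None
```

The job is handed in, verdict not shown: the turn-button measured within about 1° of lined up, and the cover is on the post and turn-button, still gripped and pressed flush at about 26 N; the jar, bottle and mould were not touched.

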